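# Bored spacer block off its post, held socket up

## Robot

A 6-joint arm with a two-finger parallel gripper is mounted at the origin on a cart in front of the work surface, level with it; the furniture and walls round the work are solid. World frame = base frame: x ahead of the robot, y to its left, z up, the work surface at z = 0. Lengths are in m, angles in rad, forces in N, time in s.
With the tool pointing down it reaches from about 0.425 to 0.925 m from the base axis. Payload 12.5 kg.
Tool frame: the origin (TCP) lies between the finger pads; the fingertips stand env.tip_reach ahead of it and the grasp point (between the pads) lies 11 mm behind it (env.tip_reach is the distance from the TCP to the fingertips, in m); z points along the fingers, y is the line along which they close (so a half turn about z gives the same grasp; the last joint's range is limited). The gripper opens to 85 mm and grips with 20 to 120 N. Pads are 22 mm wide; open, the fingers measure 114 mm over their backs; the gripper's body (76 mm by 85 mm) begins 54 mm behind the grasp point. The pads swing forward as they close: fully open they stand 13 mm farther back than shut.
Start: joints at [1.211, 0.491, 1.559, -0, 1.092, -0.106], TCP at [0.157, 0.605, 0.239] pointing down, gripper open.
Joint ranges: [-3.1, 3.1], [-0.84, 2.19], [0.05, 2.79], [-1.13, 4.28], [0.06, 2.93], [-2.69, 2.69]. Speed limits (rad/s): [2.22, 2.22, 2.79, 3.14, 3.14, 3.14].

## Interface

Orientations are given as a rotation vector (axis times angle).
In Python, from station import readout, viewer, order, env gives the robot as it stands.
- The arm moves only by the shell command python3 -m crank 'ROWS' [FORCE]. ROWS is a JSON object of lists of equal length, an entry for each row: "xyz": the shift along the tool's x, y, z in m, a list of three; "angular": the turn, a rotation vector about the tool's x, y, z in degrees, a list of three; "gripper": the opening, from 0 (shut) to 1 (fully open). In form: {"xyz": [[x, y, z], ...], "angular": [[ax, ay, az], ...], "gripper": [gripper, ...]}. A call has 1 to 5 rows; each row shifts and turns the commanded pose from where the row before left it, along the tool's axes as they then stand; what a row does not reach is not made up. A row lasts 1/10 s, in which the tool goes at most 50 mm and 8.59 degrees, less where a joint would pass 70% of its speed; a pose out of reach is approached as far as the arm can. A call is refused whole if a number of a shift passes 0.05 or a number of a turn 8.59, either way. A call with a gripper value outside its range is refused whole. The fingers move at their own pace and stop on an object; FORCE is the grip in N (left out, the last holds). Time passes only in rows, so rows that do not move let the fingers close. It gives the time, the measured TCP pose, the force, the opening and the grip force at its end, in the units of the state.
- readout.get_state(): the state, without advancing time (a new reading comes with each control period).
- viewer.capture(name): name is "side" or "top"; returns the picture (420x560x3 uint8, blue, green, red); there is no depth.
- viewer.camera_model(name): a dict with "K" (3x3 intrinsics, pixels), "R" (3x3) and "t" (3): a world point X has camera coordinates R X + t. Camera axes: x right, y down, z forward; pixel columns grow to the right and rows downward; lengths in m; the calibration is good to about 2 mm. A picture is of the moment at which its call begins. camera_model takes no time and is no camera call.
- order.hand_in(): hands the job in; it is judged then, once.
The state is a dict: "clock": time; "q": joint angles; "qvel": joint speeds; "joint_torque": joint torques, N m; "position": TCP position; "tcp_rot": TCP orientation; "wrist_force": force on the tool from outside, world axes, zero at the start; "torque": the same for the moment, N m; "grip_width": finger opening in m; "gripper_force": force on a finger pad.
Only numpy, scipy, OpenCV 4.12 (cv2) and the standard library are available. Lean on these libraries where they do the work, as an engineer would, in place of code of your own. Each camera call takes 0.05 s, during which the arm holds its last target. There are 200 camera calls.

## Task

Two wooden spacer blocks sit on the upright posts of two stands; one has a blind hole bored into one of its ends, the other block has plain ends. Lift the bored block up and off its post and turn it so that its blind hole (not the cross hole it sat by) faces straight up, ready for me to drop a dowel in. Finish while still holding it like that, still and well above the tops of the stands, over the open part of the table (not over the drawer chest), touching nothing else, and leave the plain block and all the other things where they are.

Things in the scene. Friction and masses are not known exactly. Their poses are not given: they have to be found in the camera images.
- bored_block_mid (a point): centre of the bored block: wood, 76 mm long (own x), 36 wide (y), 36 high (z), about 0.11 kg. Blind hole, 22 mm wide, 26 deep, in the middle of its +x end, so +x is the way the hole faces: level at the start, to any side. The -x end is plain. A 15 mm cross hole runs through its middle along z; by it the block sits level, z up, on either stand's post, its underside on the collar.
- plain_block_mid (a point): centre of the plain block: same wood, size and cross hole as the bored block, sitting in the same way on the other stand's post, but both its ends are plain. To be left there.
- stand_left_collar (a point): the left stand, fixed: foot disc 110 mm wide, 14 thick; stem 18 mm thick; collar 32 mm wide that a block rests on. The point is the centre of the collar's upper face, 90 mm above the table. The post, 11 mm thick, rises 46 mm from it and stands 10 mm out of the top of a block; its tip is 136 mm above the table.
- stand_right_collar (a point): the right stand, fixed: foot disc 110 mm wide, 14 thick; stem 18 mm thick; collar 32 mm wide that a block rests on. The point is the centre of the collar's upper face, 90 mm above the table. The post, 11 mm thick, rises 46 mm from it and stands 10 mm out of the top of a block; its tip is 136 mm above the table.
- tape_roll_mid (a point): roll of tan tape lying flat, 99 mm across, 25 mm high; loose bystander on the table, to be left alone. The point is its centre, 12.5 mm above the table.
- jar_mid (a point): small colour jar with lid, 48 mm across, 58 mm high; loose bystander on the table, to be left alone. The point is its centre, 29 mm above the table.
- mould_plug_mid (a point): white plaster plug, 44 mm across, 34 mm high; loose bystander on the table, to be left alone. The point is its centre, 17 mm above the table.
- beaker_mid (a point): white beaker, 71 mm across, 93 mm high; loose bystander on the table, to be left alone. The point is its centre, 46.5 mm above the table.

How it is judged:
By the outcome, as a careful person would: the job done as asked, in the order asked, and still so for the second after the job is handed in, while the arm keeps its last pose, push and grip.
It also fails if it takes over 45 s, if anything falls off the work surface, if the arm or the gripper's body presses on something with over 40 N, if the wrist force passes 120 N, or if a joint passes its speed limit or range.

## Working session

There is one attempt and no reset: what is moved stays moved. The work goes in short steps, Python scripts to look and compute and a shell command to move; the robot and the scene stay as the last step left them, time stands still between calls to the robot, and variables do not carry over. Pictures are saved under pics/ and viewed, at most 10 in all, crops included, and the job is handed in when it is done.

```bash
mkdir -p pics; ls; python3 - <<'E'
from station import readout, viewer, order, env
import cv2,numpy as np
s=readout.get_state();print(s,env.tip_reach)
for n in("side","top"):
    cv2.imwrite(f"pics/{n}0.png",viewer.capture(n)); m=viewer.camera_model(n);print(n,m, -np.array(m["R"]).T@np.array(m["t"]))
E
```

```text
pics
{'clock': 0.0, 'q': array([ 1.21140036e+00,  4.91547717e-01,  1.55946102e+00, -1.22928846e-05,
        1.09169611e+00, -1.05595863e-01]), 'qvel': array([ 0.00058094, -0.00146037, -0.00139417, -0.0008215 , -0.00028942,
       -0.00061644]), 'joint_torque': array([ 9.98579999e-04, -6.18455529e+01, -2.61594057e+01, -1.69335215e-05,
        4.09821499e-03, -1.98450971e-05]), 'position': array([0.15682721, 0.60477503, 0.23873111]), 'tcp_rot': array([-3.97559154e-01, -3.11608807e+00,  1.70382819e-03]), 'wrist_force': array([-0.06800235,  0.70062027,  0.13955814]), 'torque': array([-0.03993914,  0.03685278, -0.02113808]), 'gripper_force': 0.0, 'grip_width': 0.08531311435861308} 0.008
side {'K': array([[419.78880396,   0.        , 278.39271063],
       [  0.        , 419.78880396, 214.91979324],
       [  0.        ,   0.        ,   1.        ]]), 'R': array([[ 0.94107133, -0.3381569 , -0.00588769],
       [-0.17568166, -0.47388828, -0.8628823 ],
       [ 0.2889995 ,  0.81306815, -0.50537063]]), 't': array([-0.52773011,  0.1924082 ,  1.00581413])} [ 0.23975449 -0.90507102  0.67122745]
top {'K': array([[436.28528289,   0.        , 276.07805726],
       [  0.        , 436.28528289, 210.37049519],
       [  0.        ,   0.        ,   1.        ]]), 'R': array([[ 1.89141643e-02, -9.99821078e-01, -2.58153049e-04],
       [-9.79035225e-01, -1.84685707e-02, -2.02852017e-01],
       [ 2.02810955e-01,  4.08951731e-03, -9.79209371e-01]]), 't': array([-0.04389798,  0.5868587 ,  0.8682335 ])} [ 0.39929837 -0.03660234  0.96921652]
```

View pics/side0.png

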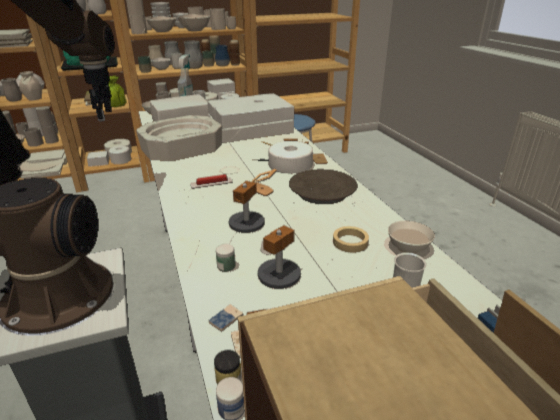

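View pics/top0.png

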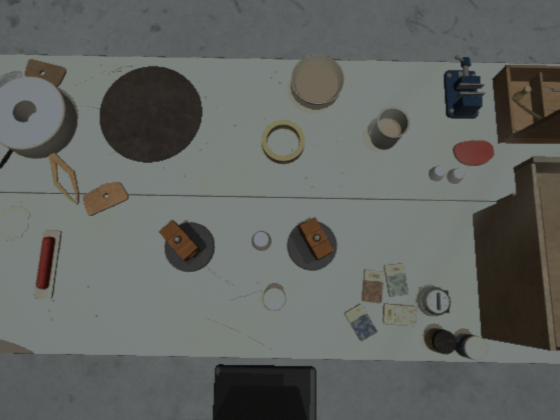

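The side view shows the left block at about (245,191) and the right block at about (279,239). The top view has them at (180,241) and (316,239), with the plug between them at (261,240). I'll zoom in on the block ends.

```bash
python3 - <<'E'
import cv2,numpy as np
s=cv2.imread("pics/side0.png");t=cv2.imread("pics/top0.png")
def c(im,u,v):return cv2.resize(im[v-28:v+28,u-38:u+38],(400,295),interpolation=cv2.INTER_CUBIC)
o=np.vstack([np.hstack([c(s,245,191),c(s,279,239)]),np.hstack([c(t,180,241),c(t,316,239)])])
cv2.imwrite("pics/z0.png",np.clip(o.astype(float)*1.6,0,255).astype('uint8'))
E
```

```text
(no output)
```

View pics/z0.png

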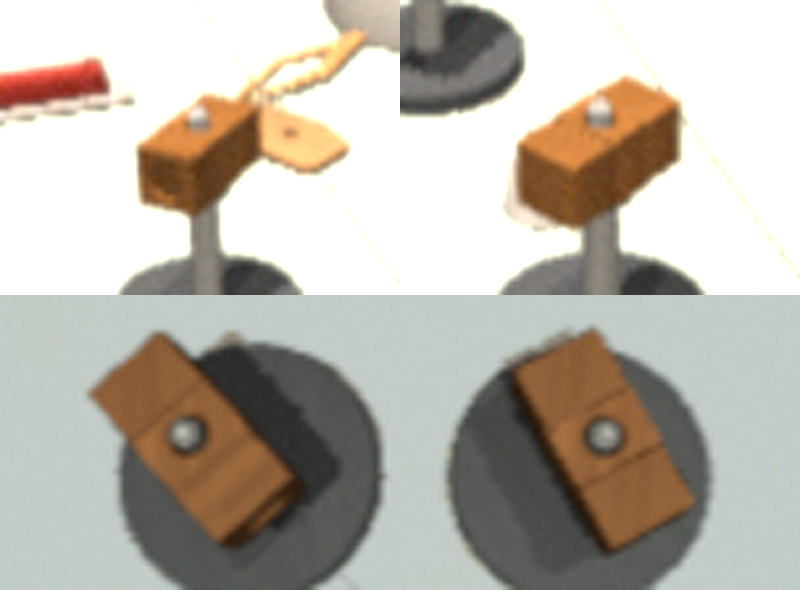

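The left crop shows a dark bore on the end of the left block facing the camera, and the top view shows the same rim at the lower-right end. Both visible ends of the right block are plain. So the left block is the bored one, with its hole facing roughly (-x, -y). Next I'll triangulate.

```bash
cat > h.py <<'E'
import numpy as np,cv2
from station import viewer
M={n:viewer.camera_model(n) for n in("side","top")}
def ray(n,p):
    m=M[n];R=np.array(m["R"]);d=R.T@np.linalg.solve(m["K"],[p[0],p[1],1.]);return -R.T@np.array(m["t"]),d
def plane(n,p,z):
    o,d=ray(n,p);return o+d*(z-o[2])/d[2]
def tri(ps,pt):
    P=[np.array(M[n]["K"])@np.c_[M[n]["R"],M[n]["t"]] for n in("side","top")]
    X=cv2.triangulatePoints(*P,np.array(ps,float).reshape(2,1),np.array(pt,float).reshape(2,1))[:,0];return X[:3]/X[3]
E
python3 - <<'E'
from h import *
np.set_printoptions(precision=4,suppress=True)
print("post tip L",tri((244.8,184.8),(177.5,239.6)))
print("post tip R",tri((241+200/5.263,211+110/5.268),(278+204/5.263,211+138/5.268)))
S=[(233.2,191.1),(243.1,192.8),(257.4,182.5),(246,181)];T=[(184.2,260.1),(199,249.1),(172.4,220.2),(159.5,231.6)]
for a,b in zip(S,T):print("corner",tri(a,b),plane("top",b,.126),plane("side",a,.126))
t=cv2.imread("pics/top0.png");hsv=cv2.cvtColor(t,cv2.COLOR_BGR2HSV)
m=((hsv[...,0]<20)&(hsv[...,1]>120)).astype('uint8')
for n,(u,v) in dict(L=(180,241),R=(316,239)).items():
    q=np.zeros_like(m);q[v-28:v+28,u-30:u+30]=m[v-28:v+28,u-30:u+30]
    c=max(cv2.findContours(q,0,1)[0],key=cv2.contourArea);b=cv2.boxPoints(cv2.minAreaRect(c))
    W=np.array([plane("top",p,.126) for p in b]);print(n,cv2.minAreaRect(c),W[:,:2].tolist(),W.mean(0))
    e=[W[(i+1)%4]-W[i] for i in range(2)];print([ (np.hypot(*x[:2]),np.degrees(np.arctan2(x[1],x[0]))) for x in e])
for n,p,z in(("plug",(261,240),.034),("jar",(274,298),.058),("tape",(283,141),.025),("beaker",(388,128),.093)):print(n,plane("top",p,z))
E
```

```text
post tip L [0.5127 0.1557 0.1337]
post tip R [ 0.5218 -0.113   0.1319]
corner [0.4741 0.1418 0.1269] [0.4727 0.1422 0.126 ] [0.4762 0.1433 0.126 ]
corner [0.4955 0.1136 0.1312] [0.4945 0.1148 0.126 ] [0.4998 0.1233 0.126 ]
corner [0.5531 0.1693 0.1277] [0.5504 0.1702 0.126 ] [0.5575 0.1726 0.126 ]
corner [0.5278 0.1937 0.1263] [0.5273 0.1939 0.126 ] [0.5286 0.1942 0.126 ]
L ((179.1172637939453, 240.50689697265625), (40.277061462402344, 19.598735809326172), 48.36646270751953) [[0.5265250717129688, 0.19596256943392604], [0.5529124415343791, 0.169073852400237], [0.49461006695088494, 0.1132504588675586], [0.4689426094805323, 0.1400999937138745]] [0.5107 0.1546 0.126 ]
[(np.float64(0.037673550268187826), np.float64(-45.539158056820725)), (np.float64(0.08071814013949002), np.float64(-136.24435368009313))]
R ((315.6146240234375, 238.21018981933594), (38.94664001464844, 19.71274757385254), 61.3895378112793) [[0.5438027442257716, -0.07589971485425345], [0.563279418023055, -0.10978475079828252], [0.49651878559213203, -0.14595351162493764], [0.4776429102484615, -0.11244827535131989]] [ 0.5203 -0.111   0.126 ]
[(np.float64(0.03908371122518856), np.float64(-60.11027617500105)), (np.float64(0.07592865929484459), np.float64(-151.55259159986755))]
plug [ 0.5271 -0.0014  0.034 ]
jar [ 0.4047 -0.032   0.058 ]
tape [ 0.757  -0.0454  0.025 ]
beaker [ 0.7648 -0.2684  0.093 ]
```

The measurements hold up: post tip at z≈0.134 (text says 0.136), block top at z≈0.127 (text says 0.126), and a top face of about 0.038 × 0.08. Now I'll work out the tool axes and the transfer move.

```bash
python3 - <<'E'
from h import *
from station import readout
from scipy.spatial.transform import Rotation as Ro
np.set_printoptions(precision=4,suppress=True)
s=readout.get_state();R=Ro.from_rotvec(s["tcp_rot"]).as_matrix();print(R)
print("shift tool",R.T@(np.array([.512,.1553,.24])-s["position"]))
for h in(-136.,44.):
    x=np.array([np.cos(np.radians(h)),np.sin(np.radians(h)),0]);z=np.array([0,0,-1.]);G=np.c_[x,np.cross(z,x),z]
    print(h,np.degrees(Ro.from_matrix(R.T@G).as_rotvec()))
E
python3 -m crank '{"xyz":[[0,0,0]],"angular":[[0,0,0]],"gripper":[1]}'
```

```text
[[-0.968   0.2511 -0.0004]
 [ 0.2511  0.968  -0.001 ]
 [ 0.0001 -0.001  -1.    ]]
shift tool [-0.4566 -0.3459 -0.0009]
-136.0 [ -0.0504  -0.0363 -58.5417]
44.0 [ -0.0422   0.0586 121.4583]
clock: 0.2
position: [0.1569, 0.6049, 0.239]
tcp_rot: [-0.398, -3.116, 0.001]
wrist_force: [-0.2, 0.7, -1.0]
grip_width: 0.0858
gripper_force: 0.0
```

```bash
python3 -m crank '{"xyz":[[-0.03,-0.023,0],[-0.03,-0.023,0],[-0.03,-0.023,0],[-0.03,-0.023,0],[-0.03,-0.023,0]],"angular":[[0,0,0],[0,0,0],[0,0,0],[0,0,0],[0,0,0]],"gripper":[1,1,1,1,1]}'
python3 -c "
from station import readout as r;s=r.get_state();print(list(s['q']),list(s['position']),list(s['tcp_rot']))">>fk.txt
python3 -m crank '{"xyz":[[-0.03,-0.023,0],[-0.03,-0.023,0],[-0.03,-0.023,0],[-0.03,-0.023,0],[-0.03,-0.023,0]],"angular":[[0,0,0],[0,0,0],[0,0,0],[0,0,0],[0,0,0]],"gripper":[1,1,1,1,1]}'
python3 -m crank '{"xyz":[[-0.03,-0.023,0],[-0.03,-0.023,0],[-0.03,-0.023,0],[-0.03,-0.023,0],[-0.036,-0.024,0]],"angular":[[0,0,0],[0,0,0],[0,0,0],[0,0,0],[0,0,0]],"gripper":[1,1,1,1,1]}'
for i in 1 2 3; do :; done
python3 -m crank '{"xyz":[[0,0,0],[0,0,0],[0,0,0],[0,0,0],[0,0,0]],"angular":[[0,0,8.1],[0,0,8.1],[0,0,8.1],[0,0,8.1],[0,0,8.1]],"gripper":[1,1,1,1,1]}'
python3 -m crank '{"xyz":[[0,0,0],[0,0,0],[0,0,0],[0,0,0],[0,0,0]],"angular":[[0,0,8.1],[0,0,8.1],[0,0,8.1],[0,0,8.1],[0,0,8.1]],"gripper":[1,1,1,1,1]}'
python3 -m crank '{"xyz":[[0,0,0],[0,0,0],[0,0,0],[0,0,0],[0,0,0]],"angular":[[0,0,8.1],[0,0,8.1],[0,0,8.1],[0,0,8.1],[0,0,8.1]],"gripper":[1,1,1,1,1]}'
python3 - <<'E'
from h import *
from station import readout
from scipy.spatial.transform import Rotation as Ro
np.set_printoptions(precision=4,suppress=True)
s=readout.get_state();R=Ro.from_rotvec(s["tcp_rot"]).as_matrix();print(s["q"],s["clock"],R)
print(list(s['q']),list(s['position']),list(s['tcp_rot']),file=open('fk.txt','a'))
print("shift tool",R.T@(np.array([.512,.1553,.24])-s["position"]))
h=44.;x=np.array([np.cos(np.radians(h)),np.sin(np.radians(h)),0]);z=np.array([0,0,-1.]);G=np.c_[x,np.cross(z,x),z]
print(h,np.degrees(Ro.from_matrix(R.T@G).as_rotvec()))
E
```

```text
clock: 0.7
position: [0.2739, 0.4547, 0.2393]
tcp_rot: [0.397, 3.116, 0.0]
wrist_force: [0.5, 0.5, 0.7]
grip_width: 0.0855
gripper_force: 0.0
clock: 1.2
position: [0.3903, 0.3057, 0.2394]
tcp_rot: [0.397, 3.116, 0.0]
wrist_force: [-0.8, 0.9, -0.5]
grip_width: 0.0856
gripper_force: 0.0
clock: 1.7
position: [0.5119, 0.1543, 0.2394]
tcp_rot: [-0.397, -3.116, -0.0]
wrist_force: [0.7, 0.9, 0.7]
grip_width: 0.0855
gripper_force: 0.0
clock: 2.2
position: [0.5114, 0.1555, 0.2392]
tcp_rot: [-1.46, -2.782, 0.0]
wrist_force: [0.3, 0.4, 0.6]
grip_width: 0.0856
gripper_force: 0.0
clock: 2.7
position: [0.5114, 0.1556, 0.2392]
tcp_rot: [-2.332, -2.105, 0.0]
wrist_force: [-0.5, -0.6, -0.3]
grip_width: 0.0855
gripper_force: 0.0
clock: 3.2
position: [0.5114, 0.1556, 0.2392]
tcp_rot: [-2.917, -1.167, 0.0]
wrist_force: [-0.2, -0.1, -0.3]
grip_width: 0.0855
gripper_force: 0.0
[0.1717 0.3629 1.7803 0.0001 0.9985 0.981 ] 3.2 [[ 0.7239  0.6899 -0.0002]
 [ 0.6899 -0.7239  0.0001]
 [-0.0001 -0.0002 -1.    ]]
shift tool [ 0.0003  0.0006 -0.0008]
44.0 [-0.0096  0.0044 -0.3744]
```

```bash
python3 - <<'E'
import numpy as np,json
from scipy.optimize import least_squares
np.set_printoptions(precision=4,suppress=True)
D=[([1.2114,.491548,1.559461,0,1.091696],[.156827,.604775,.238731])]
for l in open('fk.txt'):
    import re
    v=[float(x) for x in re.findall(r'-?\d+\.\d+(?:e-?\d+)?',l.replace('np.float64',''))];D.append((v[:5],v[6:9]))
def res(p):
    o=[]
    for q,X in D:
        r=p[0]+p[1]*np.sin(q[1])+p[2]*np.sin(q[1]+q[2]);z=p[3]+p[1]*np.cos(q[1])+p[2]*np.cos(q[1]+q[2])
        c,s=np.cos(q[0]),np.sin(q[0]);o+=[r*c-p[4]*s-X[0],r*s+p[4]*c-X[1],z-X[2]]
    return np.array(o)
f=least_squares(res,[.1,.4,.4,.2,.06],xtol=1e-12);print(len(D),f.x,f.fun*1000)
E
```

```text
3 [-0.0291  0.6161  0.4055 -0.1171  0.0659] [-0.0085  0.0019 -0.0001 -0.025  -0.0178 -0.0032  0.0331 -0.0118  0.0032]
```

```bash
python3 -m crank '{"xyz":[[0,0,0],[0,0,0],[0,0,0],[0,0,0]],"angular":[[0,8.3,-0.37],[0,8.3,0],[0,8.4,0],[0,0,0]],"gripper":[1,1,1,1]}'
cat > st.py <<'E'
from h import *
from station import readout
from scipy.spatial.transform import Rotation as Ro
np.set_printoptions(precision=4,suppress=True)
s=readout.get_state();R=Ro.from_rotvec(s["tcp_rot"]).as_matrix();P=np.array(s["position"])
E
python3 - <<'E'
from st import *
print(s["q"],s["clock"]);print(R)
T=np.array([.512,.1553,.111])+.011*R[:,2]
print("total",R.T@(T-P),"to 0.06 above",R.T@(T+[0,0,.06]-P), "down 10mm",R.T@[0,0,-.01])
cv2.imwrite("pics/s1.png",cv2.resize(viewer.capture("side")[90:300,130:410],(800,600),interpolation=cv2.INTER_CUBIC))
E
```

```text
clock: 3.6
position: [0.5098, 0.1556, 0.2387]
tcp_rot: [-2.709, -1.104, -0.573]
wrist_force: [-0.3, -0.3, -0.9]
grip_width: 0.0852
gripper_force: 0.0
[0.0426 0.2683 2.0034 0.4983 0.6123 0.4651] 3.6
[[ 0.6539  0.6997  0.2879]
 [ 0.638  -0.7144  0.2872]
 [ 0.4066 -0.0041 -0.9136]]
total [-0.0507  0.0023  0.1282] to 0.06 above [-0.0263  0.0021  0.0734] down 10mm [-0.0041  0.      0.0091]
```

View pics/s1.png

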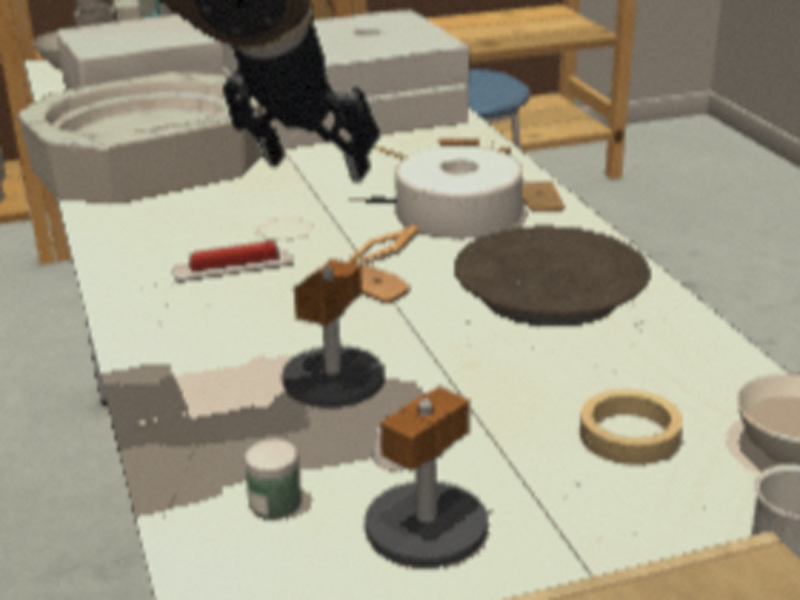

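The gripper hangs above the left block at crop (300,130), open with its fingers straddling the closing line, and nothing has been disturbed. Now I'll descend.

```bash
python3 -m crank '{"xyz":[[-0.009,0.001,0.0245],[-0.009,0.001,0.0245],[-0.0085,0,0.0245],[0,0,0]],"angular":[[0,0,0],[0,0,0],[0,0,0],[0,0,0]],"gripper":[1,1,1,1]}'
python3 - <<'E'
from st import *
print(s["q"]);print(R)
T=np.array([.512,.1553,.111])+.011*R[:,2]
print("total",R.T@(T-P))
a=viewer.capture("side")[120:260,170:357];b=viewer.capture("top")[171:311,87:274]
cv2.imwrite("pics/s2.png",cv2.resize(np.hstack([a,b]),(800,300),interpolation=cv2.INTER_CUBIC))
E
```

```text
clock: 4.05
position: [0.516, 0.1597, 0.1586]
tcp_rot: [-2.709, -1.108, -0.562]
wrist_force: [0.4, 0.4, 0.5]
grip_width: 0.0859
gripper_force: 0.0
[0.0519 0.4061 2.0732 0.6856 0.441  0.253 ]
[[ 0.6549  0.7015  0.281 ]
 [ 0.6409 -0.7126  0.2853]
 [ 0.4004 -0.0067 -0.9163]]
total [-0.0245  0.0007  0.0523]
```

View pics/s2.png

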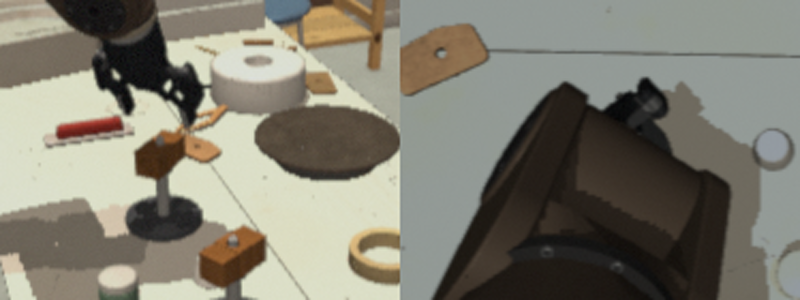

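The open fingers straddle the left block, with its post midway between the tips at crop (163,138). I'll go down the last stretch.

```bash
python3 -m crank '{"xyz":[[-0.008,0.0005,0.017],[-0.008,0,0.017],[-0.0085,0,0.018],[0,0,0]],"angular":[[0,0,0],[0,0,0],[0,0,0],[0,0,0]],"gripper":[1,1,1,1]}'
python3 - <<'E'
from st import *
print(s["q"]);print(R)
T=np.array([.512,.1553,.111])+.011*R[:,2]
print("total",R.T@(T-P))
a=viewer.capture("side")[150:230,190:297]
cv2.imwrite("pics/s3.png",cv2.resize(a,(800,600),interpolation=cv2.INTER_CUBIC))
E
```

```text
clock: 4.55
position: [0.5158, 0.1584, 0.1034]
tcp_rot: [-2.708, -1.107, -0.57]
wrist_force: [-0.2, 0.5, 0.2]
grip_width: 0.0854
gripper_force: 0.0
[ 0.0482  0.5088  2.1229  0.9744  0.3358 -0.0601]
[[ 0.6533  0.7011  0.2858]
 [ 0.6398 -0.7131  0.2867]
 [ 0.4048 -0.0045 -0.9144]]
total [-0.0013 -0.0005  0.0021]
```

View pics/s3.png

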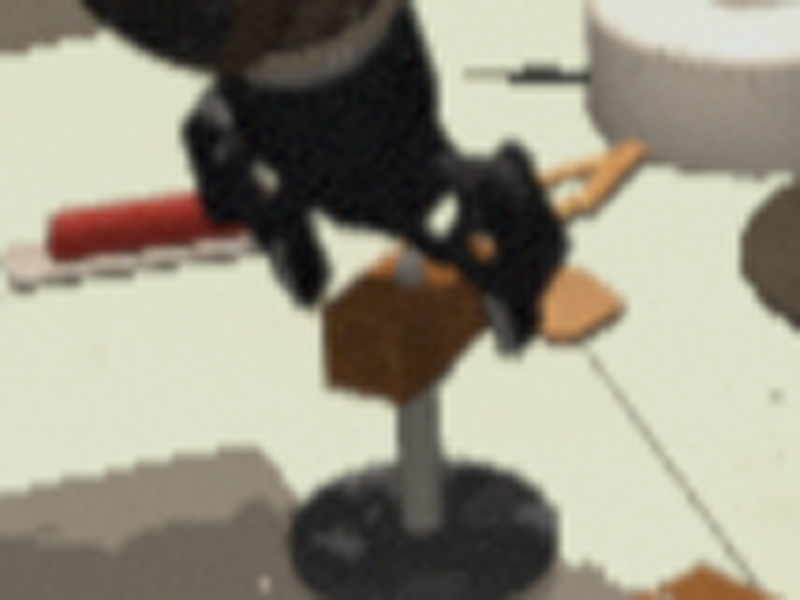

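The fingers now straddle the block on both sides, near finger tip at crop (515,345) and far one at (310,300). The post tip is free at (410,265). Closing.

```bash
python3 -m crank '{"xyz":[[-0.001,-0.0005,0.002],[0,0,0],[0,0,0],[0,0,0],[0,0,0]],"angular":[[0,0,0],[0,0,0],[0,0,0],[0,0,0],[0,0,0]],"gripper":[1,0.6,0.3,0,0]}' 60
python3 -m crank '{"xyz":[[0,0,0],[0,0,0],[0,0,0],[0,0,0],[0,0,0]],"angular":[[0,0,0],[0,0,0],[0,0,0],[0,0,0],[0,0,0]],"gripper":[0,0,0,0,0]}' 60
```

```text
clock: 5.1
position: [0.5153, 0.1584, 0.1021]
tcp_rot: [-2.709, -1.107, -0.573]
wrist_force: [-2.1, 0.2, 4.9]
grip_width: 0.0353
gripper_force: 59.5
clock: 5.6
position: [0.5152, 0.1584, 0.1021]
tcp_rot: [-2.709, -1.107, -0.573]
wrist_force: [-2.6, 0.3, 7.7]
grip_width: 0.035
gripper_force: 59.7
```

Gripped at 35 mm with 60 N. Lifting straight up.

```bash
python3 -m crank '{"xyz":[[0.002,0,-0.0046],[0.004,0,-0.0091],[0.006,0,-0.0137],[0.006,0,-0.0137],[0.006,0,-0.0137]],"angular":[[0,0,0],[0,0,0],[0,0,0],[0,0,0],[0,0,0]],"gripper":[0,0,0,0,0]}' 60
python3 -m crank '{"xyz":[[0.0081,0,-0.0183],[0.0081,0,-0.0183],[0.0081,0,-0.0183],[0.0081,0,-0.0183],[0.0081,0,-0.0183]],"angular":[[0,0,0],[0,0,0],[0,0,0],[0,0,0],[0,0,0]],"gripper":[0,0,0,0,0]}' 60
python3 - <<'E'
from st import *
print(s["q"]);print(R)
a=viewer.capture("side")[80:290,130:410]
cv2.imwrite("pics/s4.png",cv2.resize(a,(800,600),interpolation=cv2.INTER_CUBIC))
E
```

```text
clock: 6.1
position: [0.515, 0.1578, 0.1618]
tcp_rot: [-2.71, -1.107, -0.571]
wrist_force: [0.2, 0.1, -1.9]
grip_width: 0.0349
gripper_force: 59.9
clock: 6.6
position: [0.515, 0.1575, 0.2622]
tcp_rot: [-2.71, -1.107, -0.571]
wrist_force: [0.5, 0.3, -1.7]
grip_width: 0.0352
gripper_force: 59.9
[0.0472 0.2441 1.9597 0.4516 0.6713 0.5238]
[[ 0.6534  0.7005  0.2871]
 [ 0.6397 -0.7137  0.2853]
 [ 0.4048 -0.0028 -0.9144]]
```

View pics/s4.png

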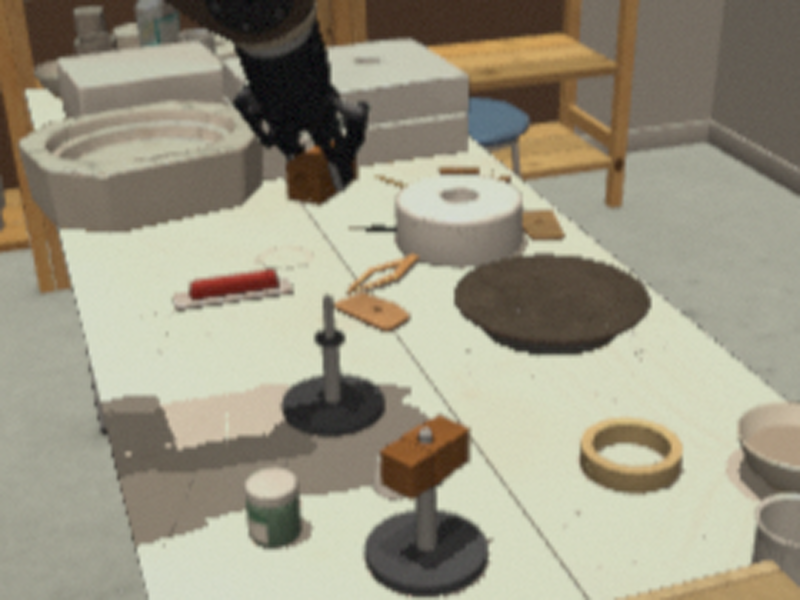

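The block is clear of the post: left collar and post bare at crop (328,300), plain block still on the right stand. Next I'll fit the arm model from the recorded states so I can choose a reachable final pose.

```bash
cat > km.py <<'E'
import numpy as np
from scipy.optimize import least_squares
from scipy.spatial.transform import Rotation as Ro
D=[([1.2114,.491548,1.559461,0,1.091696,-.105596],[.156827,.604775,.238731],[-.397559,-3.116088,.0017]),
([.1717,.3629,1.7803,.0001,.9985,.981],[.5114,.1556,.2392],[-2.917,-1.167,0]),
([.0426,.2683,2.0034,.4983,.6123,.4651],[.5098,.1556,.2387],[-2.709,-1.104,-.573]),
([.0519,.4061,2.0732,.6856,.441,.253],[.516,.1597,.1586],[-2.709,-1.108,-.562]),
([.0482,.5088,2.1229,.9744,.3358,-.0601],[.5158,.1584,.1034],[-2.708,-1.107,-.57]),
([.0472,.2441,1.9597,.4516,.6713,.5238],[.515,.1575,.2622],[-2.71,-1.107,-.571])]
E_=lambda a,t:Ro.from_euler(a,t)
S=None
def fk(q,p,s4,s6):
    A=E_('z',q[0]);B=A*E_('y',q[1]);C=B*E_('y',q[2]);F=C*E_('z',s4*q[3]);G=F*E_('y',q[4]);H=G*E_('z',s6*q[5])*E_('z',p[8])
    X=A.apply([p[0],p[1],p[2]])+B.apply([0,0,p[3]])+C.apply([p[7],0,p[4]])+F.apply([0,p[5],0])+H.apply([0,0,p[6]])
    return X,H
def res(p,s4,s6):
    o=[]
    for q,X,r in D:
        x,H=fk(q,p,s4,s6);o+=list(x-X)+list(.3*(H.inv()*Ro.from_rotvec(r)).as_rotvec())
    return np.array(o)
def fit():
    b=None
    for s4 in(1,-1):
        for s6 in(1,-1):
            for off in(-1.57,1.57):
                f=least_squares(res,[0,.03,.2,.6,.4,.03,.3,0,off],args=(s4,s6))
                if b is None or f.cost<b[0]:b=(f.cost,f.x,s4,s6,f.fun)
    return b
E
python3 - <<'E'
from km import *
np.set_printoptions(precision=4,suppress=True)
c,p,s4,s6,fun=fit();print(c,p,s4,s6);print((fun*1000).round(1).reshape(-1,6))
LO=[-3.1,-.84,.05,-1.13,.06,-2.69];HI=[3.1,2.19,2.79,4.28,2.93,2.69]
q0=np.array(D[-1][0])
xb=np.array([-.914,0,-.405]);xb/=np.linalg.norm(xb)
for X in([.55,.2,.5],[.6,.2,.6],[.6,.3,.5],[.6,.3,.6],[.65,.2,.55]):
  for phi in range(-60,121,30):
    t=np.radians(phi);u=np.array([np.cos(t),np.sin(t),0]);v=np.cross([0,0,1],u)
    # tool frame basis: xb->up, yb=y tool, zb-> xb x y
    y_t=np.array([0,1.,0]);z_t=np.cross(xb,y_t)
    # tool z points to u horizontally: -z_t ~ along +ztool
    sg=np.sign((-z_t)[2]);W=np.c_[[0,0,1],np.cross(-u,[0,0,1]),-u] ;W[:,1]=np.cross(W[:,2],W[:,0]);Tm=np.c_[xb,np.cross(z_t,xb),z_t]
    Rt=Ro.from_matrix(W@Tm.T)
    b=None
    for k in range(6):
        g=np.clip(q0+np.random.default_rng(k).normal(0,.5*(k>0),6),np.array(LO)+.05,np.array(HI)-.05)
        f=least_squares(lambda q:np.r_[fk(q,p,s4,s6)[0]-X,.3*(fk(q,p,s4,s6)[1].inv()*Rt).as_rotvec()],g,bounds=(LO,HI))
        if b is None or f.cost<b.cost:b=f
    if b.cost<1e-7:print(X,phi,b.x)
E
```

```text
3.684006347054855e-08 [ 0.0001  0.066   0.1964  0.587   0.4109 -0.0001  0.2471  0.0431  1.5708] 1 1
[[-0.   0.  -0.  -0.  -0.   0. ]
 [-0.  -0.   0.  -0.1 -0.   0.1]
 [-0.   0.1 -0.  -0.1 -0.1  0.1]
 [ 0.   0.   0.1  0.1 -0.  -0.1]
 [-0.  -0.  -0.   0.  -0.  -0. ]
 [ 0.  -0.  -0.  -0.  -0.1 -0. ]]
[0.55, 0.2, 0.5] 120 [-0.0931  0.4673  1.2943  0.982   2.029   2.675 ]
[0.6, 0.2, 0.6] 0 [ 0.3349  0.0243  1.6446 -0.7563  0.4533 -0.7272]
[0.6, 0.2, 0.6] 30 [ 0.0519  0.0061  1.6629  0.9096  0.5544 -2.6042]
[0.6, 0.3, 0.5] -60 [ 0.6991  0.5212  1.2031 -1.1299  1.6668  0.2123]
[0.6, 0.3, 0.6] 0 [ 0.538   0.1186  1.5407 -0.9512  0.6132 -0.48  ]
[0.6, 0.3, 0.6] 30 [ 0.2847  0.0608  1.6057  0.5967  0.3952 -2.2292]
[0.65, 0.2, 0.55] 0 [ 0.2996  0.1224  1.6614 -0.9063  0.3498 -0.5705]
```

The model fits to 0.1 mm. Now I'll plan a constant screw from here to a final pose at (0.60, 0.25, 0.60), checking joint continuity along the way.

```bash
cat > plan.py <<'E'
from km import *
from st import P,R,s
np.set_printoptions(precision=4,suppress=True)
c,p,s4,s6,fun=fit()
LO=[-3.1,-.84,.05,-1.13,.06,-2.69];HI=[3.1,2.19,2.79,4.28,2.93,2.69]
xb=np.array([-.914,0,-.405]);xb/=np.linalg.norm(xb);zt=np.cross(xb,[0,1.,0]);Tm=np.c_[xb,np.cross(zt,xb),zt]
def goal(phi):
    t=np.radians(phi);u=np.array([np.cos(t),np.sin(t),0]);z=np.array([0,0,1.]);return Ro.from_matrix(np.c_[z,np.cross(-u,z),-u]@Tm.T)
def ik(X,Rt,g):
    f=least_squares(lambda q:np.r_[fk(q,p,s4,s6)[0]-X,.3*(fk(q,p,s4,s6)[1].inv()*Rt).as_rotvec()],np.clip(g,np.array(LO)+.001,np.array(HI)-.001),bounds=(LO,HI));return f.x,f.cost
E
python3 - <<'E'
from plan import *
q0=np.array(s["q"]);R0=Ro.from_matrix(R)
for phi in(0,10,30,40):
    X=np.array([.6,.25,.6]);Rt=goal(phi);w=(R0.inv()*Rt).as_rotvec();N=int(np.ceil(np.degrees(np.abs(w)).max()/7.5))
    q=q0;bad=0;mx=0;tr=[]
    for i in range(1,N+1):
        qn,c=ik(P+(X-P)*i/N,R0*Ro.from_rotvec(w*i/N),q);bad+=c>1e-6;mx=max(mx,np.abs(qn-q).max());q=qn;tr.append(q)
    tr=np.array(tr);print("screw",phi,N,np.degrees(w),"bad",bad,"maxstep",mx,"end",q,"q5min",tr[:,4].min())
# joint path to phi=0
g=np.array([.43,.07,1.6,-.85,.55,-.6]);qf,c=ik([.6,.25,.6],goal(0),g);print("qf",qf,c)
N=20;T=[fk(q0+(qf-q0)*i/N,p,s4,s6) for i in range(N+1)]
for (a,A),(b,B) in zip(T,T[1:]):print(A.inv().apply(b-a).round(4),np.degrees((A.inv()*B).as_rotvec()).round(2),b.round(2))
E
```

```text
screw 0 18 [ -51.3298  -41.4221 -133.6201] bad 0 maxstep 0.15768555328335543 end [ 0.4421  0.0683  1.5977 -0.878   0.5333 -0.5776] q5min 0.5332739197244394
screw 10 19 [ -54.5895  -33.4252 -142.1037] bad 0 maxstep 0.25816827092612626 end [ 0.3562  0.0383  1.6299 -0.482   0.3643 -1.0418] q5min 0.36425780757586507
screw 30 22 [ -60.6489  -15.1858 -157.8732] bad 0 maxstep 0.30128015894765614 end [ 0.1717  0.029   1.6395  0.7786  0.4654 -2.441 ] q5min 0.3097625065324948
screw 40 23 [ -63.3967   -4.8666 -165.024 ] bad 1 maxstep 0.27816407742078186 end [ 0.0976  0.0504  1.6048  0.9652  0.6667 -2.69  ] q5min 0.3123799714315072
qf [ 0.4421  0.0683  1.5977 -0.878   0.5333 -0.5776] 1.319298435092365e-26
[ 0.0072  0.0029 -0.0061] [-2.02 -0.75 -7.56] [0.52 0.16 0.27]
[ 0.0074  0.0043 -0.0067] [-2.06 -0.82 -7.52] [0.53 0.16 0.28]
[ 0.0073  0.0057 -0.0073] [-2.09 -0.9  -7.47] [0.53 0.16 0.29]
[ 0.0071  0.0072 -0.0078] [-2.12 -0.99 -7.42] [0.54 0.16 0.3 ]
[ 0.0066  0.0087 -0.0083] [-2.14 -1.1  -7.37] [0.54 0.16 0.32]
[ 0.0058  0.0101 -0.0088] [-2.15 -1.21 -7.31] [0.55 0.17 0.33]
[ 0.0049  0.0115 -0
[... 162 characters left out ...]
8 0.37]
[ 0.0007  0.0148 -0.0106] [-2.09 -1.78 -7.06] [0.58 0.18 0.39]
[-0.0011  0.0156 -0.0109] [-2.04 -1.93 -6.99] [0.58 0.19 0.41]
[-0.003   0.0161 -0.0112] [-1.97 -2.09 -6.92] [0.59 0.19 0.43]
[-0.005   0.0164 -0.0115] [-1.87 -2.25 -6.85] [0.59 0.2  0.45]
[-0.0071  0.0164 -0.0117] [-1.76 -2.41 -6.78] [0.59 0.2  0.47]
[-0.0092  0.0162 -0.0119] [-1.63 -2.57 -6.7 ] [0.6  0.21 0.49]
[-0.0114  0.0156 -0.012 ] [-1.48 -2.71 -6.63] [0.6  0.22 0.51]
[-0.0135  0.0148 -0.0121] [-1.31 -2.85 -6.55] [0.6  0.23 0.53]
[-0.0156  0.0137 -0.0121] [-1.12 -2.97 -6.48] [0.6  0.23 0.55]
[-0.0175  0.0123 -0.0121] [-0.92 -3.08 -6.41] [0.6  0.24 0.58]
[-0.0193  0.0106 -0.012 ] [-0.7  -3.18 -6.34] [0.6  0.25 0.6 ]
```

```bash
python3 -m crank '{"xyz":[[0.007,0.003,-0.006],[0.007,0.004,-0.007],[0.007,0.006,-0.007],[0.007,0.007,-0.008],[0.007,0.009,-0.008]],"angular":[[-2,-0.8,-7.5],[-2.1,-0.8,-7.5],[-2.1,-0.9,-7.5],[-2.1,-1,-7.4],[-2.1,-1.1,-7.4]],"gripper":[0,0,0,0,0]}' 60
python3 -m crank '{"xyz":[[0.006,0.01,-0.009],[0.005,0.011,-0.009],[0.004,0.013,-0.01],[0.002,0.014,-0.01],[0.001,0.015,-0.011]],"angular":[[-2.1,-1.2,-7.3],[-2.1,-1.3,-7.3],[-2.1,-1.5,-7.2],[-2.1,-1.6,-7.1],[-2.1,-1.8,-7.1]],"gripper":[0,0,0,0,0]}' 60
python3 -m crank '{"xyz":[[-0.001,0.016,-0.011],[-0.003,0.016,-0.011],[-0.005,0.016,-0.011],[-0.007,0.016,-0.012],[-0.009,0.016,-0.012]],"angular":[[-2,-1.9,-7],[-2,-2.1,-6.9],[-1.9,-2.2,-6.8],[-1.8,-2.4,-6.8],[-1.6,-2.6,-6.7]],"gripper":[0,0,0,0,0]}' 60
python3 -m crank '{"xyz":[[-0.011,0.016,-0.012],[-0.013,0.015,-0.012],[-0.016,0.014,-0.012],[-0.017,0.012,-0.012],[-0.019,0.011,-0.012]],"angular":[[-1.5,-2.7,-6.6],[-1.3,-2.8,-6.5],[-1.1,-3,-6.5],[-0.9,-3.1,-6.4],[-0.7,-3.2,-6.3]],"gripper":[0,0,0,0,0]}' 60
python3 - <<'E'
from plan import *
from h import *
print(s["q"],"xb world",R@xb)
w=np.degrees(np.cross(R@xb,[0,0,1]));print("fix tool deg",R.T@w)
a=viewer.capture("side");b=viewer.capture("top")
cv2.imwrite("pics/s5.png",cv2.resize(np.hstack([a[:300],b[:300]]),(800,214)))
cv2.imwrite("pics/s5a.png",a);cv2.imwrite("pics/s5b.png",b)
P0=R@xb*.038+P-.011*R[:,2]
for n in M:
    m=M[n];x=np.array(m["K"])@(np.array(m["R"])@P0+m["t"]);print(n,x[:2]/x[2])
E
```

```text
clock: 7.15
position: [0.5435, 0.1639, 0.3121]
tcp_rot: [2.236, 1.867, 0.606]
wrist_force: [0.0, -0.4, -1.9]
grip_width: 0.0349
gripper_force: 59.7
clock: 7.65
position: [0.5745, 0.1814, 0.3866]
tcp_rot: [1.417, 2.173, 0.48]
wrist_force: [0.4, -0.3, -1.3]
grip_width: 0.0352
gripper_force: 59.7
clock: 8.15
position: [0.5969, 0.2106, 0.4819]
tcp_rot: [0.647, 2.192, 0.274]
wrist_force: [0.8, 0.4, -1.5]
grip_width: 0.0349
gripper_force: 59.8
clock: 8.65
position: [0.6005, 0.2517, 0.5939]
tcp_rot: [-0.004, 1.995, -0.0]
wrist_force: [0.5, -0.3, -0.8]
grip_width: 0.0353
gripper_force: 59.8
[ 0.4437  0.0728  1.6038 -0.8796  0.5305 -0.5743] xb world [0.0074 0.002  1.    ]
fix tool deg [-0.0469 -0.4215  0.1058]
side [254.3785 -14.7927]
top [-63.2472  60.9606]
```

The pose was reached, but the block is outside both camera views. I'll find a nearby pose that is visible and reachable for checking.

```bash
python3 - <<'E'
from plan import *
from h import *
q0=np.array(s["q"])
for X in([.6,.08,.5],[.62,.08,.56],[.66,.06,.5],[.62,.03,.53],[.66,.02,.53]):
  for phi in(-40,-30,-20):
    q,c=ik(X,goal(phi),q0)
    if c>1e-7: continue
    o=[]
    for n in M:
        m=M[n]
        for k in(.038,-.038):
            x=np.array(m["K"])@(np.array(m["R"])@(np.array(X)+[0,0,k])+m["t"]);o.append((x[:2]/x[2]).round())
    print(X,phi,q,*o)
    Rt=goal(phi);print("   shift",R.T@(np.array(X)-P),"turn",np.degrees((Ro.from_matrix(R).inv()*Rt).as_rotvec()))
E
```

```text
[0.62, 0.08, 0.56] -20 [ 0.2167  0.0635  1.703  -1.1035  0.5811 -0.2913] [290.   7.] [289.  43.] [156.  58.] [175.  95.]
   shift [ 0.024  -0.1722  0.0322] turn [18.4272 -0.3347  8.1099]
```

```bash
python3 -m crank '{"xyz":[[0.005,-0.034,0.006],[0.005,-0.034,0.006],[0.005,-0.034,0.007],[0.005,-0.034,0.007],[0.004,-0.034,0.006]],"angular":[[2.2,-0.1,1],[2.2,-0.1,1],[2.2,-0.1,1],[2.2,-0.1,1],[2.2,-0.1,1]],"gripper":[0,0,0,0,0]}' 60
python3 -m crank '{"xyz":[[0,0,0],[0,0,0],[0,0,0]],"angular":[[0,0,0],[0,0,0],[0,0,0]],"gripper":[0,0,0]}' 60
python3 - <<'E'
from plan import *
from h import *
print(s["q"],"xb world",R@xb)
print("fix tool deg",R.T@np.degrees(np.cross(R@xb,[0,0,1])))
C=P-.011*R[:,2];print(C)
a=viewer.capture("side");b=viewer.capture("top")
cv2.imwrite("pics/s5a.png",a);cv2.imwrite("pics/s5b.png",b)
o=[]
for n,im in(("side",a),("top",b)):
    m=M[n];x=np.array(m["K"])@(np.array(m["R"])@C+m["t"]);u,v=(x[:2]/x[2]).astype(int);print(n,u,v)
    v=max(v,60);u=max(u,60);o.append(cv2.resize(im[v-60:v+60,u-60:u+60],(400,400),interpolation=cv2.INTER_CUBIC))
cv2.imwrite("pics/s6.png",np.clip(np.hstack(o)*1.4,0,255).astype('uint8'))
E
```

```text
clock: 9.25
position: [0.6054, 0.0788, 0.5561]
tcp_rot: [0.218, 1.982, -0.132]
wrist_force: [0.4, -0.7, -0.8]
grip_width: 0.0348
gripper_force: 60.0
clock: 9.55
position: [0.6057, 0.0809, 0.558]
tcp_rot: [0.213, 1.98, -0.131]
wrist_force: [-1.2, 0.1, -0.0]
grip_width: 0.0353
gripper_force: 60.2
[ 0.1573  0.0103  1.7634 -0.9666  0.4089 -0.4853] xb world [ 0.0001 -0.005   1.    ]
fix tool deg [ 0.1121 -0.0645 -0.2529]
[0.5958 0.083  0.5625]
side 279 24
top 160 98
```

View pics/s6.png

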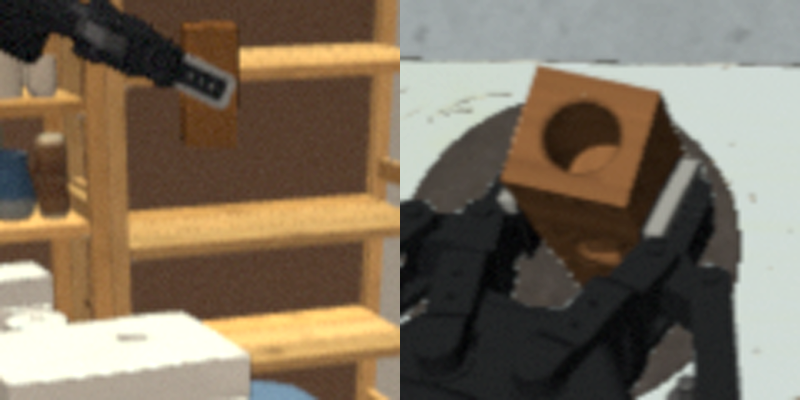

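The side view shows the block upright, with edges at crop x≈181 and x≈238. The top view looks straight down into the open bore at crop (582,137). I'll check the tilt from the edges in the side view, since that view shows rotation about the closing axis.

```bash
python3 - <<'E'
from plan import *
from h import *
C=P-.011*R[:,2];m=M["side"]
pr=lambda X:(lambda x:x[:2]/x[2])(np.array(m["K"])@(np.array(m["R"])@X+m["t"]))
a=cv2.imread("pics/s5a.png").astype(int);sub=a[0:50,268:296]
hsv=cv2.cvtColor(sub.astype('uint8'),cv2.COLOR_BGR2HSV)
L=[];Rr=[]
red=sub[...,2].astype(float)
for v in list(range(8,16))+list(range(30,42)):
    g=np.diff(cv2.GaussianBlur(red[v:v+1],(3,1),0)[0])
    for lst,lo,hi in((L,2,12),(Rr,18,27)):
        w=np.abs(g[lo:hi]);w=np.where(w>w.max()*.5,w,0);lst.append((v,268+.5+lo+(w*np.arange(hi-lo)).sum()/w.sum()))
for n,l in(("L",L),("R",Rr)):
    l=np.array(l);f=cv2.fitLine(l[:,::-1].astype(np.float32),cv2.DIST_HUBER,0,.01,.01).ravel();print(n,"obs deg",np.degrees(np.arctan(f[0]/f[1])),l[:,1].round(1))
for off in(-.02,.02):
    o=[]
    for t in(-3,0,3):
        d=np.array([np.sin(np.radians(t)),0,np.cos(np.radians(t))])*.03;A=pr(C+[off,-.015,0]+d);B=pr(C+[off,-.015,0]-d);o.append(np.degrees(np.arctan((B[0]-A[0])/(B[1]-A[1]))))
    print("pred for tilt -3,0,3 toward +x",o)
E
```

```text
L obs deg 2.39988 [273.6 274.1 274.1 272.8 271.8 272.9 273.5 273.6 274.5 273.7 274.1 274.5
 274.9 274.5 274.5 274.5 274.5 274.8 274.3 273.2]
R obs deg 1.2459605 [289.  289.  289.1 289.5 289.  290.1 290.1 290.1 289.  289.1 289.5 289.9
 289.9 289.1 289.5 289.9 289.5 290.  289.9 289.9]
pred for tilt -3,0,3 toward +x [np.float64(3.257448209333098), np.float64(0.6546390781660529), np.float64(-1.939662047332766)]
pred for tilt -3,0,3 toward +x [np.float64(2.1742880600753396), np.float64(-0.39485225571431104), np.float64(-2.9515106344972812)]
```

The observed edges sit about 1.5–2° off vertical, leaning toward −x. I'll trim by +1.5° about tool y (≈ world y) and let it settle.

```bash
python3 -m crank '{"xyz":[[0,0,0],[0,0,0],[0,0,0],[0,0,0],[0,0,0]],"angular":[[0.1,1.5,-0.2],[0,0,0],[0,0,0],[0,0,0],[0,0,0]],"gripper":[0,0,0,0,0]}' 60
python3 - <<'E'
from plan import *
from h import *
C=P-.011*R[:,2]
a=viewer.capture("side");b=viewer.capture("top");cv2.imwrite("pics/s7a.png",a);cv2.imwrite("pics/s7b.png",b)
print(s["qvel"],R@xb)
def pr(n,X):
    m=M[n];x=np.array(m["K"])@(np.array(m["R"])@X+m["t"]);return x[:2]/x[2]
# predicted upright block drawn as 8 corners, axes from tool y
y=R[:,1].copy();y[2]=0;y/=np.linalg.norm(y);f=np.cross(y,[0,0,1]);o=[]
for n,im in(("side",a),("top",b)):
    u,v=pr(n,C).astype(int);u0=u-30;v0=max(v-35,0);S=8 if n=="side" else 6
    c=cv2.resize(im[v0:v0+70,u0:u0+62],None,fx=S,fy=S,interpolation=cv2.INTER_CUBIC)
    c=np.clip(c*1.4,0,255).astype('uint8')
    for k in(1,-1):
        q=np.array([pr(n,C+.018*(i*y+j*f)+[0,0,.038*k]) for i,j in((1,1),(1,-1),(-1,-1),(-1,1))]);
        cv2.polylines(c,[((q-[u0,v0]+.5)*S).astype(int)],True,(0,255,0) if k>0 else (255,255,0),1)
    o.append(cv2.resize(c,(372,420)))
cv2.imwrite("pics/s8.png",np.hstack(o))
E
```

```text
clock: 10.15
position: [0.6055, 0.0807, 0.5584]
tcp_rot: [0.212, 2.005, -0.134]
wrist_force: [0.3, -0.7, -1.3]
grip_width: 0.0354
gripper_force: 60.2
[-0.0035  0.     -0.003   0.0043  0.0029 -0.006 ] [ 0.0256 -0.0052  0.9997]
```

View pics/s8.png

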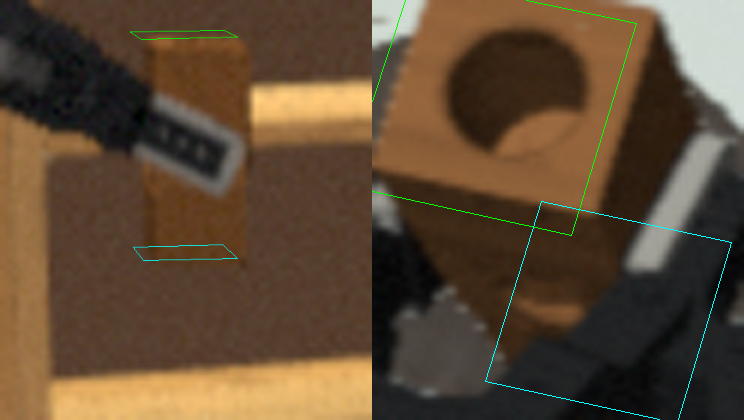

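The overlay shows the block upright in both views with the bore open upward at right-panel (515,90). Against the drawn verticals it now leans slightly toward +x, about 1–1.5°, so I'll take back 1° and hold still. I'll run one last check before handing in.

```bash
python3 -m crank '{"xyz":[[0,0,0],[0,0,0],[0,0,0],[0,0,0],[0,0,0]],"angular":[[0,-1,0],[0,0,0],[0,0,0],[0,0,0],[0,0,0]],"gripper":[0,0,0,0,0]}' 60
python3 -m crank '{"xyz":[[0,0,0],[0,0,0],[0,0,0],[0,0,0],[0,0,0]],"angular":[[0,0,0],[0,0,0],[0,0,0],[0,0,0],[0,0,0]],"gripper":[0,0,0,0,0]}' 60
python3 - <<'E'
from st import *
from station import order
print(s["qvel"],P,s["gripper_force"])
t0=cv2.imread("pics/side0.png").astype(int);t1=viewer.capture("side").astype(int)
d=(np.abs(t0-t1).max(2)>60)
for n,(u,v) in dict(plain=(279,239),jar=(226,257),tape=(350,238),beaker=(408,270)).items():print(n,d[v-12:v+12,u-12:u+12].mean())
print(order.hand_in())
E
```

```text
clock: 10.75
position: [0.6056, 0.0806, 0.5586]
tcp_rot: [0.21, 1.988, -0.136]
wrist_force: [0.1, -0.3, -1.7]
grip_width: 0.0356
gripper_force: 60.2
clock: 11.25
position: [0.6056, 0.0805, 0.5585]
tcp_rot: [0.21, 1.988, -0.136]
wrist_force: [0.1, 0.6, -1.4]
grip_width: 0.0356
gripper_force: 60.2
[-0.0003  0.0004 -0.0012  0.0007 -0.0004  0.0006] [0.6056 0.0805 0.5585] 60.22604166672483
plain 0.08333333333333333
jar 0.03819444444444445
tape 0.0
beaker 0.0
the job is handed in; nothing more can be done
None
```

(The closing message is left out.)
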